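Load the label roll into the dispenser

ROBOT

A 7-joint arm with a two-finger parallel gripper is mounted at the origin on a cart in front of the work surface, level with it; the furniture and walls round the work are solid. World frame = base frame: x ahead of the robot, y to its left, z up, the work surface at z = 0. Lengths are in m, angles in degrees, forces in N, time in s.
With the tool pointing down it reaches from about 0.425 to 0.875 m from the base axis. Payload 4.7 kg.
Tool frame: the origin (TCP) lies at the very end of the fingers, on their centre line; the grasp point (between the pads) lies 19 mm behind it; z points along the fingers, y is the line along which they close (so a half turn about z gives the same grasp; the last joint's range is limited). The gripper opens to 87 mm and grips with 3 to 60 N. Pads are 19 mm wide; open, the fingers measure 117 mm over their backs; the gripper's body (75 mm by 190 mm) begins 51 mm behind the grasp point.
Start: joints at [70.078, 18.392, -4.016, 83.108, 1.295, 78.541, -3.26], TCP at [0.23, -0.608, 0.187] pointing down, gripper open.
Joint ranges: [-163.93, 163.93], [-17.29, 119.83], [-79.2, 71.16], [3.27, 140.29], [-89.18, 269.18], [5.43, 117.66], [-154.24, 154.24]. Speed limits (degrees/s): [147.25, 147.25, 180, 180, 180, 180, 180].

INTERFACE

Orientations are given as a 3x3 rotation matrix whose columns are the frame's x, y, z axes.
In Python, from bench import monitor, viewer, order gives the robot as it stands.
- The arm moves only by the shell command python3 -m jog 'ROWS' [FORCE]. ROWS is JSON, a list of rows, each a list of 3 entries, a list of its own where there are three numbers: the shift along the tool's x, y, z in units of 4 cm (1.0 is 4 cm), then the turn about the tool's z in units of 2 pi rad (1.0 is 2 pi rad), then the closure, from 0 (fully open) to 1 (shut). A call has 1 to 8 rows; each row shifts and turns the commanded pose from where the row before left it, along the tool's axes as they then stand; what a row does not reach is not made up. A row lasts 1/10 s, in which the tool goes at most 50 mm and 8.59 degrees, less where a joint would pass 70% of its speed; a pose out of reach is approached as far as the arm can. A call with a number of a shift or a turn outside -1 to 1 is refused whole. A call with a gripper value outside its range is refused whole. The fingers move at their own pace and stop on an object; FORCE is the grip in N (left out, the last holds). Time passes only in rows, so rows that do not move let the fingers close. It gives the time, the measured TCP pose, the force, the opening and the grip force at its end, in the units of the state.
- monitor.sense(): the state, without advancing time (a new reading comes with each control period).
- viewer.capture(name): name is "scene" or "top"; returns a dict with "color" (400x640x3 uint8, blue, green, red), "fov_y" (degrees; the focal length in pixels is half the picture's height over the tangent of half this angle, whatever the lens; pixels are square), "cx", "cy" (the principal point, pixels), "rvec" (rotation vector, rad) and "tvec" (3), from world to camera coordinates, as OpenCV has them. Camera axes: x right, y down, z forward; pixel columns grow to the right and rows downward; lengths in m; the calibration is good to about 2 mm. A picture is of the moment at which its call begins. There is no depth.
- order.job_done(): hands the job in; it is judged then, once.
The state is a dict: "t": time; "joints": joint angles; "qvel": joint speeds; "joint_efforts": joint torques, N m; "position": TCP position; "orientation": TCP orientation; "force": force on the tool from outside, world axes, zero at the start; "moment": the same for the moment, N m; "finger_gap": opening from 0.0 (shut) to 1.0 (fully open); "grasp_force": force on a finger pad.
Only numpy, scipy, OpenCV 4.12 (cv2) and the standard library are available. Lean on these libraries where they do the work, as an engineer would, in place of code of your own. Each camera call takes 0.05 s, during which the arm holds its last target. There are 200 camera calls.

TASK

Lift the white lid off the label dispenser by its knob and set it down flat on the desk, right way up. Then take the label roll from its rest and load it into the dispenser: push its orange spring plunger into the notched cheek to shorten the spindle, lower it, and let the spring push the steel pin fully home in the round cup, so that the roll hangs between the two cheeks. Leave the mug, correction bottle and tape roll where they are.

Things in the scene. Friction and masses are not known exactly. Their poses are not given: they have to be found in the camera images.
- holder: Label dispenser, grey, fixed, 92 (x) x 140 (y) x 74 mm high. Origin: centre of its underside on the desk. Cheeks 8 mm thick stand at both y ends, inner faces at y = +-60 mm; front and back are open but for the 8 mm base plate and a tear bar at x = -43 mm, 18 mm high. The spindle goes along y, 46 mm above the desk: orange plunger in the notch at +y, steel pin in the cup at -y.
- cup_seat (a point): Centre of the bottom of the round white cup on the -y cheek, 46 mm above the desk; axes as the dispenser's. Bore 16 mm, outside 22 mm, 8 mm deep, mouth towards +y at y = -52 mm, closed all round, top at z = 57 mm. Between its corner posts (beyond x = +-28 mm, 74 mm high) this cheek is only 56 mm high, so the pin can pass over the cup at z above 62 mm and come down once it is inside the mouth.
- notch_seat (a point): Point on the inner face of the +y cheek, 46 mm above the desk, 120 mm from cup_seat, at the back of the notch: two white rails, 16 mm apart and 5.5 mm deep, open at the top (z = 74 mm), with a floor at z = 38 mm. The cheek is 74 mm high here, so the plunger can be pushed against it between the rails while the pin is still above the cup.
- lid: Loose white lid, plate 96 x 144 x 5 mm, 120 g, lying on the dispenser's cheeks. Origin: middle of the plate's underside (74 mm above the desk at the start, 4 mm when it stands on the desk on its two 4 mm high ribs); z up.
- lid_knob (a point): Middle of the lid's black round knob, the place to grip: 24 mm across, its top 10 mm above this point, its wide part reaches 8 mm below it. 23 mm above the lid's origin.
- rest: Roll rest, fixed: blue foot plate 50 x 84 x 4 mm with two rubber rails along y (at x = +-17 mm, 14 mm high) on which the roll lies. Origin: centre of its underside.
- spindle: Label roll on its spring spindle, about 235 g, along the body's y axis. Origin: middle of the roll on the axis (35 mm above the desk on the rest). White roll 52 mm across, 66 mm long: grip across it. Black core 18 mm across to y = +-38 mm; fixed round steel pin, 10 mm across, tip at y = -60; orange plunger, 10 mm across, tip at y = +64 when out. Its y is within 0.4 rad of world +y at the start.
- pin_tip (a point): Tip of the steel pin on the spindle's axis.
- plunger_tip (a point): Tip of the orange plunger on the spindle's axis; it moves with the plunger.
- plunger (a joint): How far the plunger is pushed in: 0 out, 0.020 m fully in. The spring pushes it out with 2 N at 0, 3 N at 0.004, 6 N at 0.016, 7 N at 0.020. With the spindle loaded it reads 0.004.
- mug: Cream mug with a handle, 78 x 116 x 101 mm, to be left alone. Origin: centre of its underside.
- correction_bottle: Small white bottle with black cap, 30 mm across, 64 mm high, to be left alone. Origin: centre of its underside.
- tape_roll: Roll of brown packing tape, 96 x 94 x 48 mm, to be left alone. Origin: centre of its underside.
Things that resemble listed ones, but are neither listed nor needed, are in the scene too. Of the things that look like the spindle, the larger one is meant.

How it is judged (in metres and radians):
On the way, in this order (a step that is already met when the one before it is completed fails the run):
1. the lid stands flat and right way up on the desk, let go (height (world z) of lid between -0.005 and 0.01 m and angle between lid's own z axis and vertical below 0.08 rad and contact force between the fingers and lid below 0.1 N), for 0.2 s.
2. the roll has been lifted clear of its rest (height (world z) of spindle above 0.075 m), for 0.1 s.
3. the spindle is between the cheeks with its plunger pushed in (value of joint plunger above 0.008 m and distance between plunger_tip and notch_seat below 0.035 m), for 0.05 s.
At the end, for the whole second after the job is handed in: The pin's tip is within 6 mm of the centre of the cup's bottom and the plunger's tip within 6 mm of the notch seat, with the plunger sprung in by 2 to 8 mm; the lid stands flat (within 0.08 rad), right way up on the desk (its origin below 10 mm); roll and lid are at rest (distance between pin_tip and cup_seat below 0.006 m and distance between plunger_tip and notch_seat below 0.006 m and value of joint plunger between 0.002 and 0.008 m and linear speed of each of spindle, lid below 0.02 m/s and height (world z) of lid between -0.005 and 0.01 m and angle between lid's own z axis and vertical below 0.08 rad); the robot touches nothing.
It fails at once if mug moved more than 30 mm (distance of mug from where it was at the start of the episode above 0.03 m).
It fails at once if correction bottle moved more than 30 mm (distance of correction_bottle from where it was at the start of the episode above 0.03 m).
It fails at once if tape roll moved more than 30 mm (distance of tape_roll from where it was at the start of the episode above 0.03 m).
It also fails if it takes over 61 s, if anything falls off the work surface, if the arm or the gripper's body presses on something with over 40 N, if the wrist force passes 120 N, or if a joint passes its speed limit or range.

## Working session

There is one attempt and no reset: what is moved stays moved. The work goes in short steps, Python scripts to look and compute and a shell command to move; the robot and the scene stay as the last step left them, time stands still between calls to the robot, and variables do not carry over. Pictures are saved under pics/ and viewed, at most 13 in all, crops included, and the job is handed in when it is done.

```bash
ls; mkdir -p pics; cat > h.py <<'E'
import numpy as np, cv2
from bench import monitor, viewer, order
def shot(name,fn=None):
    d=viewer.capture(name)
    if fn: cv2.imwrite(fn,d["color"])
    return d
def cam(d):
    f=d["color"].shape[0]/2/np.tan(np.radians(d["fov_y"])/2)
    R=cv2.Rodrigues(np.array(d["rvec"],float))[0]; t=np.array(d["tvec"],float).ravel()
    return f,R,t
def ray(d,u,v):
    f,R,t=cam(d); r=R.T@np.array([(u-d["cx"])/f,(v-d["cy"])/f,1]); return -R.T@t,r
def plane(d,u,v,z):
    c,r=ray(d,u,v); return c+r*(z-c[2])/r[2]
def proj(d,p):
    f,R,t=cam(d); q=R@np.array(p)+t; return np.array([f*q[0]/q[2]+d["cx"],f*q[1]/q[2]+d["cy"]])
def two(d1,p1,d2,p2):
    c1,r1=ray(d1,*p1); c2,r2=ray(d2,*p2)
    s=np.linalg.lstsq(np.array([r1,-r2]).T,c2-c1,rcond=None)[0]
    a,b=c1+s[0]*r1,c2+s[1]*r2; return (a+b)/2,np.linalg.norm(a-b)
E
python3 - <<'E'
from h import *
for n in("scene","top"):
    d=shot(n,f"pics/{n}0.png"); print(n,d["fov_y"],d["cx"],d["cy"],ray(d,320,200), d.keys())
s=monitor.sense(); print(s)
E
```

```text
pics
scene 43.81534437413961 321.5281869677792 199.7861600121127 (array([-0.00822249,  0.62780604,  0.64959337]), array([ 0.48142796, -0.75053129, -0.45270246])) dict_keys(['color', 'fov_y', 'cx', 'cy', 'rvec', 'tvec'])
top 44.9677118300441 324.0077230097374 200.8156033170741 (array([ 0.44852649, -0.25769099,  1.16243178]), array([ 0.10310164,  0.00988283, -0.99465774])) dict_keys(['color', 'fov_y', 'cx', 'cy', 'rvec', 'tvec'])
{'t': 0.1, 'joints': array([70.08008778, 18.43440928, -4.01652829, 83.16698375,  1.29475804,
       78.53905645, -3.26046163]), 'qvel': array([ 0.00298895, -0.05734815,  0.12675459, -0.08404767,  0.13414187,
       -0.02670941,  0.02656348]), 'joint_efforts': array([-2.25630629e-04, -4.92572701e+01, -4.05794727e-01, -3.13397741e+01,
       -6.42140536e-02,  3.96129827e-02,  3.35667494e-05]), 'position': array([ 0.229827  , -0.60743965,  0.18568375]), 'orientation': array([[ 9.35259277e-01,  3.53962769e-01, -6.66103197e-04],
       [ 3.53963386e-01, -9.35258037e-01,  1.52504981e-03],
       [-8.31675157e-05, -1.66209312e-03, -9.99998615e-01]]), 'force': array([ 0.65161014, -0.19969257, -0.42646816]), 'moment': array([ 0.06364065, -0.00029466,  0.02884311]), 'grasp_force': 0.0, 'finger_gap': 0.9992834152571554}
```

View pics/scene0.png

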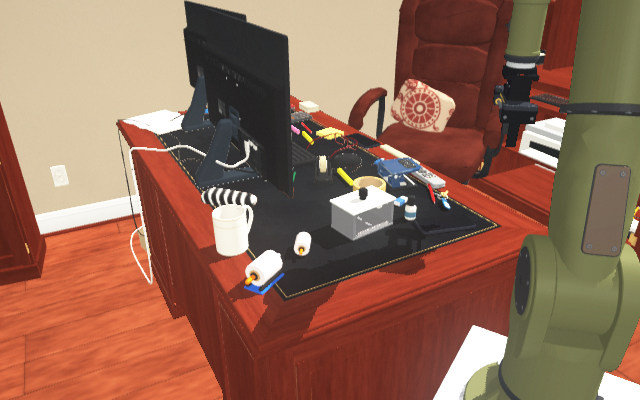

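View pics/top0.png

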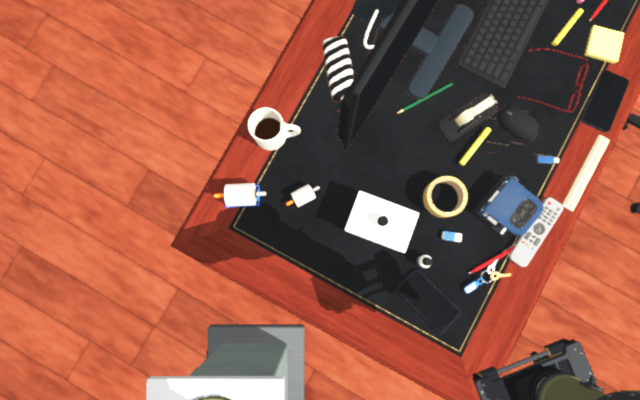

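The scene view shows the dispenser with its lid at (362,213), the roll on its blue rest at (264,270) and the mug at (232,230). In the top view the knob is at (383,221), the lid is centred near (382,221), and the roll is at (242,195) with its orange plunger on the left. The tape is at (445,197), the bottle at (425,261) and a small decoy roll at (302,195).

```bash
cat > m.py <<'E'
from h import *
d=shot("top"); im=d["color"]; hsv=cv2.cvtColor(im,cv2.COLOR_BGR2HSV)
def big(mask,box):
    m=np.zeros_like(mask); x0,y0,x1,y1=box; m[y0:y1,x0:x1]=mask[y0:y1,x0:x1]
    c=cv2.findContours(m,cv2.RETR_EXTERNAL,cv2.CHAIN_APPROX_NONE)[0]
    return max(c,key=cv2.contourArea)
white=((hsv[...,2]>170)&(hsv[...,1]<60)).astype(np.uint8)
def rect(c,z,n):
    b=cv2.boxPoints(cv2.minAreaRect(c)); P=np.array([plane(d,*p,z)[:2] for p in b])
    e=P[1]-P[0],P[2]-P[1]
    print(n,b.round(1).tolist(),"ctr",P.mean(0).round(4),"len",[np.linalg.norm(x).round(4) for x in e],"ang",[np.degrees(np.arctan2(x[1],x[0])).round(1) for x in e])
rect(big(white,(335,180,425,260)),.079,"lid")
k=big((hsv[...,2]<80).astype(np.uint8),(372,210,394,232)); M=cv2.moments(k); u=(M['m10']/M['m00'],M['m01']/M['m00']); print("knob",u,cv2.contourArea(k),plane(d,*u,.107))
rect(big(white,(222,175,262,215)),.05,"roll")
orange=((hsv[...,0]>8)&(hsv[...,0]<24)&(hsv[...,1]>180)&(hsv[...,2]>150)).astype(np.uint8)
for n,p,z in(("mug",(268,129),.1),("tape",(445,197),.048),("bottle",(425,261),.064),("decoy",(302,195),.02),("desk corner",(173,243),0),("corner2",(470,370),0)): print(n,plane(d,*p,z).round(3))
a=im[165:225,200:330]; b=im[180:260,335,:]
cv2.imwrite("pics/c1.png",np.hstack([cv2.resize(im[165:225,205:275],None,fx=6,fy=6,interpolation=2),cv2.resize(im[180:260,335:425],(405,360),interpolation=2)]))
E
python3 m.py
```

```text
lid [[343.20001220703125, 230.5], [358.70001220703125, 189.39999389648438], [420.1000061035156, 212.60000610351562], [404.6000061035156, 253.60000610351562]] ctr [ 0.5127 -0.3853] len [np.float64(0.0992), np.float64(0.1472)] ang [np.float64(-20.8), np.float64(-110.8)]
knob (382.1501831501831, 220.6227106227106) 45.5 [ 0.51276036 -0.38315849  0.107     ]
roll [[223.3000030517578, 183.8000030517578], [255.39999389648438, 182.60000610351562], [256.20001220703125, 204.89999389648438], [224.1999969482422, 206.10000610351562]] ctr [ 0.5768 -0.0607] len [np.float64(0.0744), np.float64(0.0522)] ang [np.float64(-87.7), np.float64(-176.9)]
mug [ 0.719 -0.13   0.1  ]
tape [ 0.571 -0.537  0.048]
bottle [ 0.424 -0.484  0.064]
decoy [ 0.579 -0.203  0.02 ]
desk corner [0.465 0.106 0.   ]
corner2 [ 0.171 -0.597  0.   ]
```

View pics/c1.png

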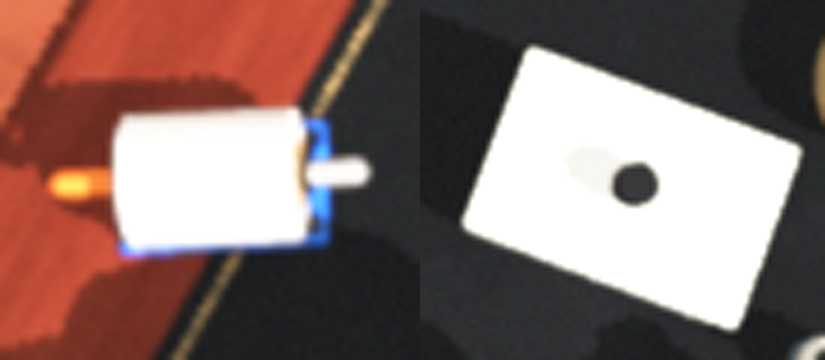

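The crop shows the roll at about (242,195), with its orange plunger tip to the left and steel pin to the right. The lid is a clean rectangle with the knob at its middle and yaw about -20.8°. First I'll move above the knob.

```bash
cat > go.py <<'E'
import sys
from h import *
s=monitor.sense(); R=np.array(s["orientation"]); p=np.array(s["position"])
g=np.array([float(x) for x in sys.argv[1:4]]); e=R.T@(g-p)/.04
yaw=np.degrees(np.arctan2(R[1,0],R[0,0]))
print("t",round(s["t"],2),"pos",p.round(4),"yaw",yaw.round(2),"units",e.round(3),"gap",round(s["finger_gap"],3),"gf",round(s["grasp_force"],1),"F",s["force"].round(1))
if len(sys.argv)>4: print("turn units",-(float(sys.argv[4])-yaw)/360)
E
python3 -m jog '[[[0.7,-0.2,0],0,0],[[0.7,-0.2,0],0,0],[[0.7,-0.2,0],0,0],[[0.7,-0.2,0],0,0],[[0.7,-0.2,0],0,0],[[0.7,-0.2,0],0,0],[[0.7,-0.2,0],0,0],[[0.7,-0.2,0],0,0]]' 20
python3 -m jog '[[[0.7,-0.25,0.2],0,0],[[0.7,-0.25,0.3],0,0],[[0.7,-0.3,0.3],0,0],[[0.5,-0.25,0.3],0,0],[[0.3,-0.1,0.2],0,0],[[0,0,0],0,0],[[0,0,0],0,0]]'
python3 go.py 0.513 -0.384 0.084
```

```text
t: 0.95
position: [0.4176, -0.4679, 0.1863]
orientation: [[0.935, 0.354, -0.0], [0.354, -0.935, 0.0], [-0.0, -0.0, -1.0]]
force: [0.1, -0.6, 0.9]
finger_gap: 0.997
grasp_force: 0.0
t: 1.65
position: [0.5082, -0.386, 0.1347]
orientation: [[0.936, 0.353, -0.001], [0.353, -0.936, -0.001], [-0.001, 0.001, -1.0]]
force: [-1.0, -0.6, -0.2]
finger_gap: 1.002
grasp_force: 0.0
t 1.65 pos [ 0.5082 -0.386   0.1347] yaw 20.67 units [ 0.131 -0.005  1.267] gap 1.002 gf 0.0 F [-1.  -0.6 -0.2]
```

```bash

python3 -m jog '[[[0.13,0,0.3],0,0],[[0,0,0.35],0,0],[[0,0,0.35],0,0],[[0,0,0.25],0,0.3],[[0,0,0],0,1],[[0,0,0],0,1],[[0,0,0],0,1],[[0,0,0],0,1]]' 25
python3 -m jog '[[[0,0,0],0,1],[[0,0,-0.15],0,1],[[0,0,-0.3],0,1],[[0,0,-0.3],0,1],[[0,0,0],0,1]]'
python3 go.py 0.403 -0.322 0.12
```

```text
t: 2.45
position: [0.5145, -0.3832, 0.0855]
orientation: [[0.935, 0.354, 0.001], [0.354, -0.935, -0.001], [0.001, 0.001, -1.0]]
force: [0.1, 0.3, -0.1]
finger_gap: 0.63
grasp_force: 0.0
t: 2.95
position: [0.5156, -0.384, 0.118]
orientation: [[0.935, 0.354, 0.004], [0.354, -0.935, -0.003], [0.003, 0.004, -1.0]]
force: [0.3, 0.3, -0.0]
finger_gap: 0.173
grasp_force: 0.0
t 2.95 pos [ 0.5156 -0.384   0.118 ] yaw 20.73 units [-2.085 -2.446 -0.067] gap 0.173 gf 0.0 F [ 0.3  0.3 -0. ]
```

The fingers are slower than I allowed for, so they closed above the knob. I'll reopen and redo the grasp.

```bash

python3 -m jog '[[[0,0,0],0,0.3],[[0,0,0],0,0.3],[[0,0,0],0,0.3],[[0,0,0],0,0.3],[[0,0,0],0,0.3],[[0,0,0],0,0.3],[[0,0,0],0,0.3]]' 25
python3 go.py 0.513 -0.384 0.084
```

```text
t: 3.65
position: [0.5139, -0.3829, 0.1146]
orientation: [[0.935, 0.354, -0.0], [0.354, -0.935, 0.0], [-0.0, -0.0, -1.0]]
force: [-0.5, 0.6, -0.3]
finger_gap: 0.672
grasp_force: 0.0
t 3.65 pos [ 0.5139 -0.3829  0.1146] yaw 20.73 units [-0.032  0.018  0.764] gap 0.672 gf 0.0 F [-0.5  0.6 -0.3]
```

```bash

python3 -m jog '[[[0,0,0.25],0,0.3],[[0,0,0.25],0,0.3],[[0,0,0.25],0,0.3],[[0,0,0],0,0.9],[[0,0,0],0,0.9],[[0,0,0],0,0.9],[[0,0,0],0,0.9],[[0,0,0],0,0.9]]' 25
python3 -m jog '[[[0,0,0],0,0.9],[[0,0,0],0,0.9],[[0,0,0],0,0.9]]'
python3 go.py 0.513 -0.384 0.115
```

```text
t: 4.45
position: [0.5142, -0.3831, 0.0851]
orientation: [[0.935, 0.354, 0.001], [0.354, -0.935, -0.001], [0.0, 0.001, -1.0]]
force: [-0.1, -0.4, -0.6]
finger_gap: 0.332
grasp_force: 0.0
t: 4.75
position: [0.514, -0.3829, 0.0848]
orientation: [[0.935, 0.354, 0.0], [0.354, -0.935, -0.0], [0.0, 0.0, -1.0]]
force: [0.5, -0.3, 0.2]
finger_gap: 0.12
grasp_force: 0.0
t 4.75 pos [ 0.514  -0.3829  0.0848] yaw 20.73 units [-0.033  0.016 -0.756] gap 0.12 gf 0.0 F [ 0.5 -0.3  0.2]
```

```bash
python3 - <<'E'
from h import *
d=shot("scene");e=shot("top"); p=monitor.sense()["position"]
u=proj(d,p);v=proj(e,p);print(u,v)
def crop(i,c,h):
    x,y=c;return cv2.resize(i[max(0,y-h):y+h,x-h:x+h],(400,400),interpolation=2)
cv2.imwrite("pics/c2.png",np.hstack([crop(d["color"],(365,195),45),crop(e["color"],(383,221),60)]))
E
```

```text
[361.67073348 196.07181233] [380.84835195 220.687705  ]
```

View pics/c2.png

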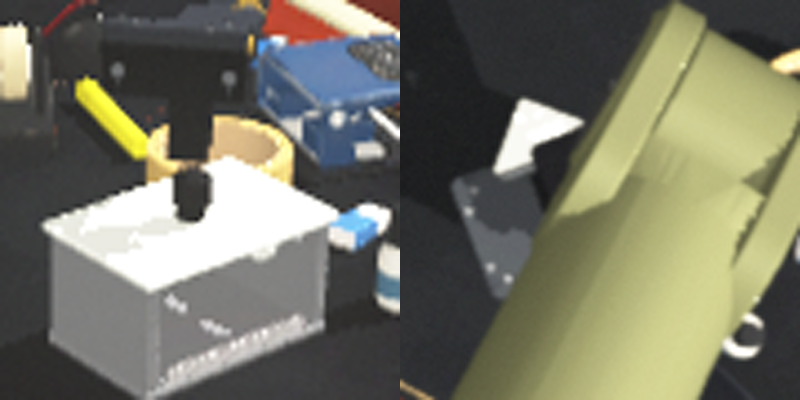

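The fingertips, at crop (190,155), sit above or behind the knob, whose top is at crop (192,168). They are not around it. I'll work out where they really are.

```bash
python3 - <<'E'
from h import *
import cv2
d=shot("scene"); e=shot("top")
print("knob tri",two(d,(363,193.5),e,(382.15,220.6)))
for z in(.085,.095,.1,.105,.11): print(z,plane(d,362.7,185,z))
print("lid mid", [plane(d,335+0,0,0)[:0]])
# lid corners in scene crop -> check z=.079
for c in((45,225),(232,158),(340,212),(152,290)): print(plane(d,320+c[0]*90/400,150+c[1]*90/400,.079))
E
python3 go.py 0.513 -0.384 0.07; python3 go.py 0.58 -0.06 0.1
```

```text
knob tri (array([ 0.51288411, -0.38548995,  0.09121903]), np.float64(0.001994261091199961))
0.085 [ 0.54263467 -0.44218925  0.085     ]
0.095 [ 0.53287796 -0.42323765  0.095     ]
0.1 [ 0.52799961 -0.41376184  0.1       ]
0.105 [ 0.52312125 -0.40428604  0.105     ]
0.11 [ 0.5182429  -0.39481023  0.11      ]
lid mid [array([], dtype=float64)]
[ 0.57489592 -0.32862544  0.079     ]
[ 0.52513892 -0.46380299  0.079     ]
[ 0.43915077 -0.43130407  0.079     ]
[ 0.48582402 -0.29304298  0.079     ]
t 4.95 pos [ 0.514  -0.3829  0.0847] yaw 20.73 units [-0.033  0.017  0.367] gap 0.1 gf 0.0 F [-0.2  0.4 -0.4]
t 4.95 pos [ 0.514  -0.3829  0.0847] yaw 20.73 units [ 4.401 -6.965 -0.384] gap 0.1 gf 0.0 F [-0.2  0.4 -0.4]
```

```bash
python3 - <<'E'
from h import *
d=shot("scene"); cv2.imwrite("pics/s3.png",d["color"])
a=cv2.imread("pics/scene0.png")
c=lambda i: cv2.resize(i[140:230,320:410],(400,400),interpolation=0)
cv2.imwrite("pics/c3.png",np.hstack([c(a),cv2.convertScaleAbs(c(d["color"]),alpha=2.5,beta=20)]))
E
```

```text
(no output)
```

View pics/c3.png

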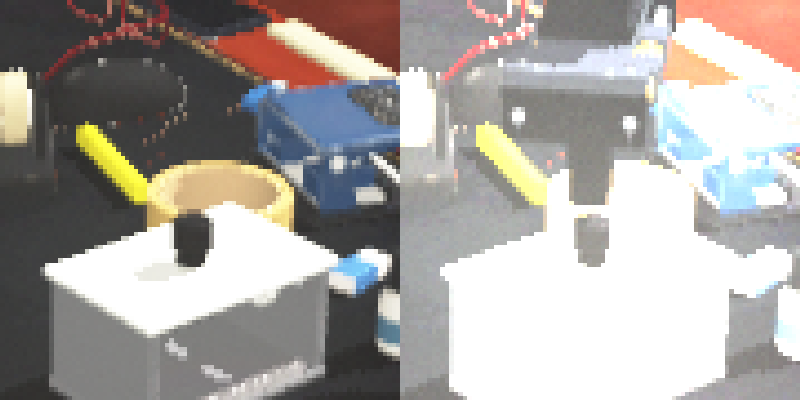

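The knob is unchanged, with its top at row 188. The fingertips end at row 186, which puts them directly above the knob and about 30 mm higher than the reported TCP. I'll check that offset with the gripper open.

```bash

python3 -m jog '[[[0,0,0],0,0.4],[[0,0,0],0,0.4],[[0,0,0],0,0.4],[[0,0,0],0,0.4],[[0,0,0],0,0.4],[[0,0,0],0,0.4]]' 25
python3 - <<'E'
from h import *
d=shot("scene"); s=monitor.sense();p=s["position"]; R=s["orientation"]
g=s["finger_gap"]*.087/2
print(s["finger_gap"],[proj(d,p+R@np.array([0,q,z])) for z in(0,-.03) for q in(-g,g)])
a=cv2.imread("pics/scene0.png"); p0=np.array([.23,-.608,.187])
print([proj(d,p0+R@np.array([0,q,z])) for z in(0,-.03) for q in(-.0435,.0435)])
c=lambda i,x,y: cv2.convertScaleAbs(cv2.resize(i[y:y+90,x:x+90],(400,400),interpolation=0),alpha=1.8,beta=30)
cv2.imwrite("pics/c4.png",np.hstack([c(a,475,80),c(d["color"],320,130)]))
E
```

```text
t: 5.6
position: [0.5139, -0.3829, 0.0847]
orientation: [[0.935, 0.354, 0.0], [0.354, -0.935, -0.0], [-0.0, 0.0, -1.0]]
force: [-0.3, -1.0, -0.8]
finger_gap: 0.547
grasp_force: 0.0
0.565353533003185 [array([360.39563859, 200.39822385]), array([362.90689886, 191.93525821]), array([360.74450091, 189.59590245]), array([363.2707522 , 181.40695108])]
[array([506.97547413, 158.48562756]), array([502.78065903, 146.02391059]), array([508.98842246, 146.94532789]), array([504.62935121, 135.03744827])]
```

View pics/c4.png

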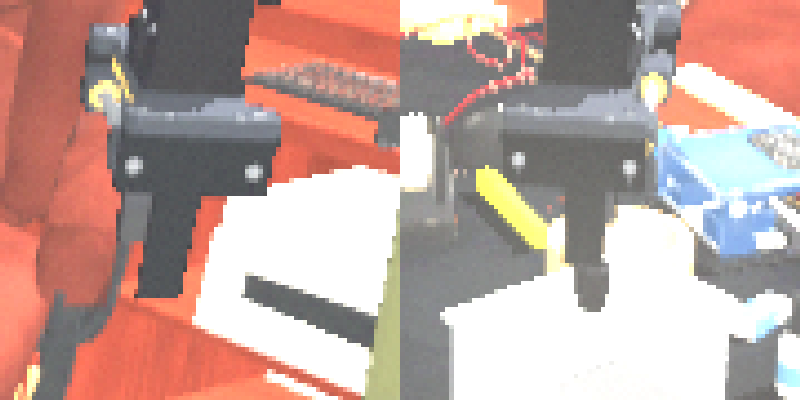

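In both views the finger ends appear about 30 mm above the reported TCP: row 147 where 158 was expected, and row 189.6 where 200 was expected. The real fingertip height is therefore the reported z plus roughly 30 mm. I'll go lower by that amount and watch the force.

```bash

python3 -m jog '[[[0,0,0.15],0,0.4],[[0,0,0.15],0,0.4],[[0,0,0.15],0,0.4],[[0,0,0.15],0,0.4],[[0,0,0.06],0,0.4],[[0,0,0],0,0.9],[[0,0,0],0,0.9]]' 25
python3 -m jog '[[[0,0,0],0,0.9],[[0,0,0],0,0.9],[[0,0,0],0,0.9],[[0,0,0],0,0.9]]'
python3 go.py 0.513 -0.384 0.1
```

```text
t: 6.35
position: [0.5141, -0.3829, 0.0583]
orientation: [[0.935, 0.354, 0.0], [0.354, -0.935, -0.0], [0.0, 0.0, -1.0]]
force: [-0.6, 0.0, 0.1]
finger_gap: 0.5
grasp_force: 0.0
t: 6.75
position: [0.5142, -0.3831, 0.0586]
orientation: [[0.935, 0.354, 0.001], [0.354, -0.935, -0.001], [0.0, 0.001, -1.0]]
force: [0.1, 0.4, 1.2]
finger_gap: 0.257
grasp_force: 25.0
t 6.75 pos [ 0.5142 -0.3831  0.0586] yaw 20.73 units [-0.035  0.01  -1.035] gap 0.257 gf 25.0 F [0.1 0.4 1.2]
```

Gripped at 25 N. Next: lift, carry to the free spot in front, and lower to reported z ≈ -0.011.

```bash

python3 -m jog '[[[0,0,-0.3],0,0.9],[[0,0,-0.35],0,0.9],[[0,0,-0.35],0,0.9],[[-0.2,-0.2,0],0,0.9],[[-0.3,-0.35,0],0,0.9],[[-0.35,-0.4,0],0,0.9],[[-0.35,-0.4,0],0,0.9],[[-0.35,-0.4,0],0,0.9]]'
python3 -m jog '[[[-0.3,-0.4,0],0,0.9],[[-0.2,-0.25,0],0,0.9],[[0,0,0.3],0,0.9],[[0,0,0.5],0,0.9],[[0,0,0.5],0,0.9],[[0,0,0.5],0,0.9],[[0,0,0.4],0,0.9],[[0,0,0],0,0.9]]'
python3 go.py 0.403 -0.322 -0.0114
```

```text
t: 7.55
position: [0.4295, -0.3385, 0.0982]
orientation: [[0.935, 0.354, -0.001], [0.354, -0.935, 0.0], [-0.001, -0.0, -1.0]]
force: [-0.2, -0.1, -1.0]
finger_gap: 0.259
grasp_force: 25.0
t: 8.35
position: [0.4017, -0.3207, 0.0073]
orientation: [[0.935, 0.354, -0.004], [0.354, -0.935, 0.003], [-0.002, -0.005, -1.0]]
force: [-0.3, 1.5, -1.1]
finger_gap: 0.265
grasp_force: 25.0
t 8.35 pos [ 0.4017 -0.3207  0.0073] yaw 20.75 units [0.019 0.044 0.466] gap 0.265 gf 25.0 F [-0.3  1.5 -1.1]
```

```bash

python3 -m jog '[[[0,0,0.15],0,0.9],[[0,0,0.12],0,0.9],[[0,0,0.1],0,0.9],[[0,0,0.06],0,0.9],[[0,0,0],0,0.9]]'
python3 go.py 0.403 -0.322 -0.0114
```

```text
t: 8.85
position: [0.4033, -0.3221, -0.007]
orientation: [[0.935, 0.354, -0.0], [0.354, -0.935, -0.0], [-0.0, 0.0, -1.0]]
force: [-0.8, -0.5, -1.6]
finger_gap: 0.26
grasp_force: 25.0
t 8.85 pos [ 0.4033 -0.3221 -0.007 ] yaw 20.73 units [-0.006 -0.005  0.109] gap 0.26 gf 25.0 F [-0.8 -0.5 -1.6]
```

```bash

python3 -m jog '[[[0,0,0.06],0,0.9],[[0,0,0.04],0,0.9],[[0,0,0.02],0,0.9],[[0,0,0],0,0.9]]'
python3 go.py 0.403 -0.322 -0.0114
```

```text
t: 9.25
position: [0.4033, -0.3221, -0.0115]
orientation: [[0.935, 0.354, -0.0], [0.354, -0.935, -0.0], [-0.0, 0.0, -1.0]]
force: [-1.8, 1.0, 1.2]
finger_gap: 0.259
grasp_force: 25.0
t 9.25 pos [ 0.4033 -0.3221 -0.0115] yaw 20.73 units [-0.006 -0.006 -0.002] gap 0.259 gf 25.0 F [-1.8  1.   1.2]
```

```bash

python3 -m jog '[[[0,0,0],0,0.4],[[0,0,0],0,0.4],[[0,0,0],0,0.3],[[0,0,0],0,0.2],[[0,0,-0.5],0,0],[[0,0,-1],0,0],[[0,0,-1],0,0],[[0,0,-1],0,0]]'
python3 go.py 0.577 -0.061 0.1 92
python3 - <<'E'
from h import *
d=shot("scene","pics/s5.png"); e=shot("top","pics/t5.png")
a=cv2.resize(d["color"][235:305,230:300],(400,400),interpolation=2); b=cv2.resize(e["color"][160:230,207:277],(400,400),interpolation=2)
cv2.imwrite("pics/c5.png",np.hstack([a,b]))
E
```

```text
t: 10.05
position: [0.4031, -0.3219, 0.1297]
orientation: [[0.935, 0.354, -0.0], [0.354, -0.935, 0.0], [-0.0, -0.0, -1.0]]
force: [0.3, -1.2, 0.4]
finger_gap: 0.907
grasp_force: 0.0
t 10.05 pos [ 0.4031 -0.3219  0.1297] yaw 20.74 units [ 6.375 -4.561  0.742] gap 0.907 gf 0.0 F [ 0.3 -1.2  0.4]
turn units -0.19795199089774426
```

View pics/c5.png

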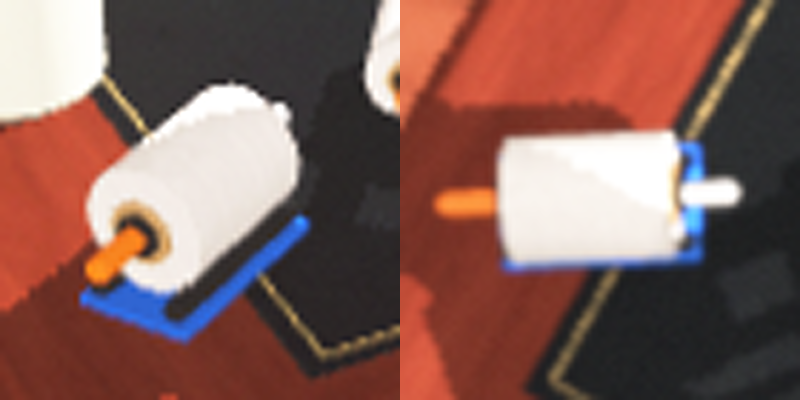

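The top crop shows the plunger tip at (213.0,195.7) px and the pin tip at (266.9,193.6) px. In the scene view the orange tip is at about (247,282).

```bash
python3 - <<'E'
from h import *
e=shot("top")
P=plane(e,213.0,195.7,.035);Q=plane(e,266.9,193.6,.035); v=P-Q
print(P,Q,np.linalg.norm(v),"ang",np.degrees(np.arctan2(v[1],v[0])),"org",Q+v/np.linalg.norm(v)*.06, P-v/np.linalg.norm(v)*.064)
d=shot("scene"); print(proj(d,P),proj(d,Q),proj(e,P))
E
python3 -m jog '[[[0.6,-0.45,0],0,0],[[0.8,-0.55,0],0,0],[[0.8,-0.55,0],0,0],[[0.8,-0.6,0],0,0],[[0.8,-0.6,0],0,0],[[0.8,-0.6,0],0,0],[[0.8,-0.6,0],0,0],[[0.6,-0.4,0],0,0]]'
python3 -m jog '[[[0.3,-0.2,0],0,0],[[0,0,0],-0.02,0],[[0,0,0],-0.02,0],[[0,0,0],-0.02,0],[[0,0,0],-0.02,0],[[0,0,0],-0.02,0],[[0,0,0],-0.02,0],[[0,0,0],-0.02,0]]'
python3 go.py 0.577 -0.061 0.1 92
```

```text
[0.57525898 0.00483122 0.035     ] [ 0.58036499 -0.1217121   0.035     ] 0.12664629693217044 ang 92.31062727720351 org [ 0.57794596 -0.06176089  0.035     ] [ 0.57783927 -0.05911674  0.035     ]
[245.7137556  282.08939847] [280.30764497 252.81521278] [213.  195.7]
t: 11.05
position: [0.5659, -0.0709, 0.1262]
orientation: [[0.934, 0.357, -0.003], [0.357, -0.934, 0.002], [-0.002, -0.003, -1.0]]
force: [-0.1, -0.1, 0.8]
finger_gap: 0.998
grasp_force: 0.0
t: 11.85
position: [0.5733, -0.0641, 0.1267]
orientation: [[0.32, 0.947, -0.003], [0.947, -0.32, -0.0], [-0.001, -0.003, -1.0]]
force: [-0.7, -0.4, 0.1]
finger_gap: 1.004
grasp_force: 0.0
t 11.85 pos [ 0.5733 -0.0641  0.1267] yaw 71.34 units [0.103 0.066 0.668] gap 1.004 gf 0.0 F [-0.7 -0.4  0.1]
turn units -0.057380233156067974
```

```bash

python3 -m jog '[[[0,0,0],-0.02,0],[[0,0,0],-0.02,0],[[0,0,0],-0.018,0],[[0,0,0],0,0],[[0,0,0],0,0]]'
python3 go.py 0.578 -0.060 -0.012 92.3
```

```text
t: 12.35
position: [0.5738, -0.0636, 0.1273]
orientation: [[-0.031, 1.0, -0.002], [1.0, 0.031, -0.0], [-0.0, -0.002, -1.0]]
force: [-0.7, 0.3, -0.5]
finger_gap: 0.999
grasp_force: 0.0
t 12.35 pos [ 0.5738 -0.0636  0.1273] yaw 91.79 units [0.087 0.113 3.483] gap 0.999 gf 0.0 F [-0.7  0.3 -0.5]
turn units -0.0014077204150282402
```

```bash

python3 -m jog '[[[0.09,0.11,0.3],-0.001,0],[[0,0,0.6],0,0],[[0,0,0.6],0,0],[[0,0,0.6],0,0],[[0,0,0.5],0,0],[[0,0,0.4],0,0],[[0,0,0.3],0,0],[[0,0,0.18],0,0]]'
python3 -m jog '[[[0,0,0],0,0.2],[[0,0,0],0,0.3],[[0,0,0],0,0.5],[[0,0,0],0,0.7],[[0,0,0],0,0.7],[[0,0,0],0,0.7]]' 35
python3 -m jog '[[[0,0,0],0,0.7],[[0,0,0],0,0.7]]'
python3 go.py 0.578 -0.060 -0.012 92.3
```

```text
t: 13.15
position: [0.5784, -0.0587, -0.0123]
orientation: [[-0.041, 0.999, -0.001], [0.999, 0.041, 0.0], [0.0, -0.001, -1.0]]
force: [-0.5, 0.5, 0.8]
finger_gap: 0.998
grasp_force: 0.0
t: 13.75
position: [0.5785, -0.0591, -0.0105]
orientation: [[-0.041, 0.999, -0.001], [0.999, 0.041, -0.001], [-0.001, -0.001, -1.0]]
force: [-1.5, 0.3, 3.9]
finger_gap: 0.589
grasp_force: 35.0
t: 13.95
position: [0.5785, -0.0591, -0.0105]
orientation: [[-0.041, 0.999, -0.001], [0.999, 0.041, -0.001], [-0.001, -0.001, -1.0]]
force: [-3.3, -0.2, 5.5]
finger_gap: 0.585
grasp_force: 35.0
t 13.95 pos [ 0.5785 -0.0591 -0.0105] yaw 92.37 units [-0.021 -0.014  0.037] gap 0.585 gf 35.0 F [-3.3 -0.2  5.5]
turn units 0.0001831129314918911
```

Gripped. I'll lift, then measure the dispenser without its lid.

```bash

python3 -m jog '[[[0,0,-0.2],0,0.7],[[0,0,-0.4],0,0.7],[[0,0,-0.6],0,0.7],[[0,0,-0.6],0,0.7],[[0,0,-0.6],0,0.7],[[0,0,-0.5],0,0.7],[[0,0,0],0,0.7]]'
python3 - <<'E'
from h import *
d=shot("scene","pics/s6.png"); e=shot("top","pics/t6.png")
np.save("cal.npy",np.array([0]))
a=cv2.resize(d["color"][175:265,315:405],(400,400),interpolation=2); b=cv2.resize(e["color"][175:265,335:425],(400,400),interpolation=2)
cv2.imwrite("pics/c6.png",np.hstack([a,b]))
E
python3 go.py 0.513 -0.384 0.05 70
```

```text
t: 14.65
position: [0.5817, -0.0588, 0.1091]
orientation: [[-0.042, 0.999, 0.007], [0.999, 0.042, -0.001], [-0.002, 0.007, -1.0]]
force: [0.1, 0.6, -1.7]
finger_gap: 0.592
grasp_force: 35.0
t 14.75 pos [ 0.579  -0.059   0.1054] yaw 92.37 units [-8.049 -1.987  1.386] gap 0.592 gf 35.0 F [-0.4 -0.3 -2.1]
turn units 0.06213326685531489
```

View pics/c6.png

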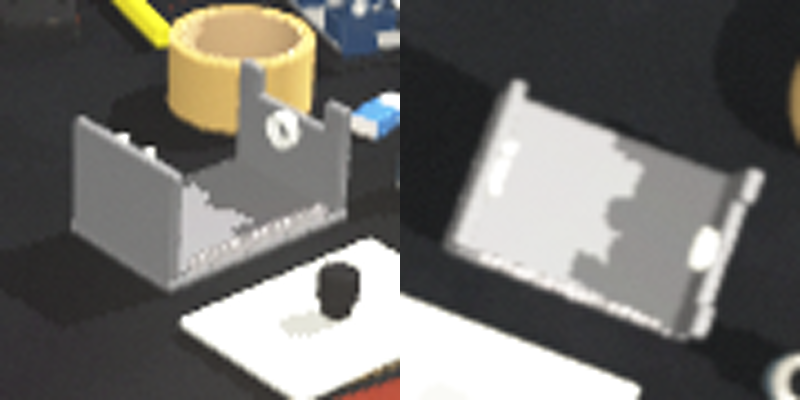

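The scene crop confirms the cup on the -y cheek at about (378.7,204.3) px and the notch rails at about (342.5,206) and (348.8,209). The lid lies flat on the desk. In the top crop the post corners are at (507,80), (765,172) and (708,338), and the rails at about (505,165).

```bash
python3 - <<'E'
from h import *
d=shot("scene");e=shot("top")
c=plane(d,378.7,204.25,.046); r=[plane(d,342.45,206.05,.074),plane(d,348.75,209.2,.074)]
print("scene cupmouth",c,"rails",r); m=(r[0]+r[1])/2
im=e["color"]; g=cv2.cvtColor(im,cv2.COLOR_BGR2GRAY)
def blob(x0,y0,x1,y1,th):
    ys,xs=np.nonzero(g[y0:y1,x0:x1]>th); w=len(xs); return (xs.mean()+x0,ys.mean()+y0,w,xs.min()+x0,xs.max()+x0,ys.min()+y0,ys.max()+y0)
R=blob(354,205,362,222,235); C=blob(398,224,408,238,235); print(R,C)
rt=plane(e,*R[:2],.074); ct=plane(e,*C[:2],.055); print("top rails",rt,"cup top",ct)
for a,b in((m,c),(rt,ct)):
    v=(a-b)[:2]; L=np.linalg.norm(v); print("axis ang",np.degrees(np.arctan2(v[1],v[0])),L,"seat mid est",(b[:2]+v/L*.052) , a[:2]-v/L*.057)
o=np.array([.5127,-.385])
for ctr in (o,):
  th=np.radians(-20.8); X=np.array([np.cos(th),np.sin(th)]);Y=np.array([-X[1],X[0]])
  q=lambda x,y,z:((proj(e,[*(ctr+X*x+Y*y),z])-[335,175])*400/90+[400,0]).round(0)
  print("crop preds: posts",q(46,68,.074),q(46,-68,.074),q(-46,-68,.074),q(-46,68,.074),"rails",q(0,57,.074),"cup top mid",q(0,-56,.057))
E
```

```text
scene cupmouth [ 0.48873237 -0.43290753  0.046     ] rails [array([ 0.53826288, -0.32764637,  0.074     ]), array([ 0.51662887, -0.32128738,  0.074     ])]
(np.float64(357.45098039215685), np.float64(212.09803921568627), 51, np.int64(354), np.int64(361), np.int64(206), np.int64(219)) (np.float64(403.36842105263156), np.float64(230.57894736842104), 38, np.int64(401), np.int64(406), np.int64(227), np.int64(234))
top rails [ 0.53397449 -0.3315187   0.074     ] cup top [ 0.49317324 -0.43764468  0.055     ]
axis ang 70.35334391664799 0.11514387180937649 seat mid est [ 0.50621573 -0.38393476] [ 0.50828142 -0.37814856]
axis ang 68.9702171318806 0.11369900695158827 seat mid est [ 0.5118336  -0.38910819] [ 0.51351986 -0.38472216]
crop preds: posts [-12310. -17877.] [ 60159. -13796.] [-17164. -24671.] [246397. -57587.] rails [-35011. -13297.] cup top mid [-112964.  -42856.]
```

```bash

python3 -m jog '[[[0,0,0],0.016,0.7],[[0,0,0],0.016,0.7],[[0,0,0],0.016,0.7],[[0,0,0],0.016,0.7],[[0,0,0],0,0.7]]'
python3 go.py 0.510 -0.391 0.0655 69.2
python3 - <<'E'
from h import *
e=shot("top"); print(type(e["tvec"]),np.shape(e["tvec"]))
o=np.array([.5127,-.385,0])
print(proj(e,[.5127,-.385,.074]),proj(e,o+[0,0,.074]),proj(e,np.array([.5,-.4,.07])))
E
```

```text
t: 15.35
position: [0.5779, -0.0588, 0.1036]
orientation: [[0.353, 0.936, -0.002], [0.936, -0.353, 0.0], [-0.0, -0.002, -1.0]]
force: [-1.6, -0.4, -2.9]
finger_gap: 0.588
grasp_force: 35.0
t 15.35 pos [ 0.5779 -0.0588  0.1036] yaw 69.33 units [-8.368  1.346  0.952] gap 0.588 gf 35.0 F [-1.6 -0.4 -2.9]
turn units 0.0003518686345033236
<class 'numpy.ndarray'> (3,)
[381.23651667 221.5385594 ] [381.23651667 221.5385594 ] [387.73107135 227.26704852]
```

```bash

python3 -m jog '[[[-0.4,0.07,0],0,0.7],[[-0.6,0.1,0],0,0.7],[[-0.7,0.1,0],0,0.7],[[-0.7,0.11,0],0,0.7],[[-0.7,0.11,0],0,0.7],[[-0.7,0.11,0],0,0.7],[[-0.7,0.11,0],0,0.7],[[-0.7,0.11,0],0,0.7]]'
python3 -m jog '[[[-0.7,0.11,0.1],0,0.7],[[-0.7,0.11,0.2],0,0.7],[[-0.7,0.12,0.2],0,0.7],[[-0.6,0.1,0.2],0,0.7],[[-0.4,0.09,0.2],0,0.7],[[-0.07,0,0.05],0,0.7],[[0,0,0],0,0.7],[[0,0,0],0,0.7]]'
python3 go.py 0.510 -0.391 0.0655 69.2
python3 - <<'E'
from h import *
d=shot("scene","pics/s7.png"); e=shot("top","pics/t7.png")
a=cv2.resize(d["color"][155:235,325:405],(400,400),interpolation=2); b=cv2.resize(e["color"][175:265,335:425],(400,400),interpolation=2)
cv2.imwrite("pics/c7.png",np.hstack([a,b]))
th=np.radians(-20.9); X=np.array([np.cos(th),np.sin(th)]);Y=np.array([-X[1],X[0]])
q=lambda x,y,z:((proj(e,[*(np.array([.5127,-.385])+X*x+Y*y),z])-[335,175])*400/90+[400,0]).round(0)
print("crop preds: posts",q(.046,.068,.074),q(.046,-.068,.074),q(-.046,-.068,.074),q(-.046,.068,.074),"rails",q(0,.057,.074),"cup top mid",q(0,-.056,.057))
E
```

```text
t: 16.2
position: [0.5353, -0.2661, 0.1043]
orientation: [[0.351, 0.937, -0.001], [0.937, -0.351, 0.001], [0.0, -0.001, -1.0]]
force: [0.4, -0.1, -1.9]
finger_gap: 0.591
grasp_force: 35.0
t: 17.0
position: [0.5123, -0.3892, 0.0673]
orientation: [[0.35, 0.937, 0.001], [0.937, -0.35, 0.001], [0.001, 0.0, -1.0]]
force: [0.1, 0.8, -1.1]
finger_gap: 0.587
grasp_force: 35.0
t 17.0 pos [ 0.5123 -0.3892  0.0673] yaw 69.48 units [-0.062 -0.039  0.045] gap 0.587 gf 35.0 F [ 0.1  0.8 -1.1]
turn units 0.0007911616655217557
crop preds: posts [512.  75.] [763. 170.] [700. 340.] [448. 244.] rails [500. 167.] cup top mid [704. 248.]
```

View pics/c7.png

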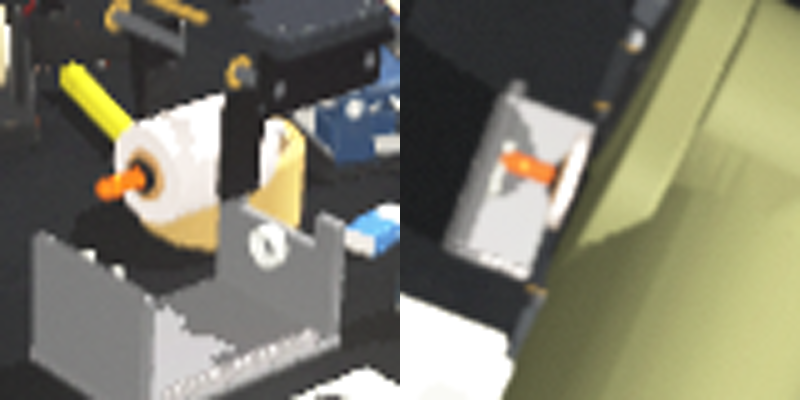

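The plunger tip is at about (358.0,211.0) px in the top view and (344.6,192.4) px in the scene view. The dispenser corner predictions match the picture, so the dispenser pose (0.5127,-0.385, yaw -20.8°) is confirmed.

```bash
python3 - <<'E'
from h import *
d=shot("scene");e=shot("top"); s=monitor.sense(); p=s["position"]
th=np.radians(-20.8); X=np.array([np.cos(th),np.sin(th)]);Y=np.array([-X[1],X[0]]); H=np.array([.5127,-.385])
hsv=cv2.cvtColor(e["color"],cv2.COLOR_BGR2HSV); 
om=lambda im:((lambda h:((h[...,0]>3)&(h[...,0]<18)&(h[...,1]>170)&(h[...,2]>120)))(cv2.cvtColor(im,cv2.COLOR_BGR2HSV))).astype(np.uint8)
for n,i,b in(("top",e,(354,203,375,222)),("scene",d,(342,183,357,200))):
    m=om(i["color"])[b[1]:b[3],b[0]:b[2]]; ys,xs=np.nonzero(m); P=np.c_[xs+b[0],ys+b[1]].astype(float); c=P.mean(0)
    l=cv2.fitLine(P.astype(np.float32),cv2.DIST_L2,0,.01,.01).ravel(); v=l[:2]*(-1 if l[0]>0 else 1)
    k=(P-c)@v; print(n,len(P),"ctr",c,"tip",c+v*(k.max()+.3),"ang",np.degrees(np.arctan2(v[1],v[0])))
    if n=="top":
        for z in(.108,.1128,.117):
            a=plane(i,*(c+v*(k.max()+.3)),z)[:2]-H; b2=plane(i,*c,z)[:2]-H
            print(z,"tip in holder x,y",a@X,a@Y,"ctr",b2@X,b2@Y)
t,er=two(d,(344.6,192.4),e,(358,211)); print("tri",t,er,(t[:2]-H)@X,(t[:2]-H)@Y)
print("tool in holder",(p[:2]-H)@X,(p[:2]-H)@Y,p[2])
E
```

```text
top 32 ctr [364.34375 212.5    ] tip [358.90564673 210.40939111] ang -158.97137
0.108 tip in holder x,y 0.0021884739620014644 0.05708001505493147 ctr 0.0021267683703621813 0.04436111865607064
0.1128 tip in holder x,y 0.0016996214721310583 0.05725820356888672 ctr 0.001638196777601764 0.044597206318963925
0.117 tip in holder x,y 0.0012718755434944877 0.05741411851859767 ctr 0.0012106966339363746 0.04480378302399554
scene 37 ctr [348.56756757 191.2972973 ] tip [343.78737567 193.2711082 ] ang 157.56355
tri [ 0.53367995 -0.32998895  0.11207917] 0.0006647983280124118 7.778574104537125e-05 0.05887586621514099
tool in holder 0.0012596976655105312 -0.005107264854709133 0.0677245557249633
```

```bash
cat > hp.py <<'E'
from h import *
s=monitor.sense();p=s["position"]; H=np.array([.5127,-.385]); th=np.radians(-20.8); X=np.array([np.cos(th),np.sin(th)]);Y=np.array([-X[1],X[0]])
f=s["force"]; print("t",round(s["t"],2),"holder x,y mm",((p[:2]-H)@X*1e3).round(2),((p[:2]-H)@Y*1e3).round(2),"axis z",((p[2]+.045)*1e3).round(2),"F hx,hy,z",(f[:2]@X).round(1),(f[:2]@Y).round(1),f[2].round(1),"gap",round(s["finger_gap"],3))
E
python3 -m jog '[[[-0.04,-0.03,0.15],0.0008,0.7],[[0,0,0.2],0,0.7],[[0,0,0.25],0,0.7],[[0,0,0.25],0,0.7],[[0,0,0.2],0,0.7],[[0,0,0.1],0,0.7],[[0,0,0],0,0.7],[[0,0,0],0,0.7]]' 45
python3 hp.py
```

```text
t: 18.0
position: [0.5097, -0.3924, 0.0212]
orientation: [[0.358, 0.934, 0.0], [0.934, -0.358, -0.0], [-0.0, 0.0, -1.0]]
force: [0.2, 0.1, -1.7]
finger_gap: 0.588
grasp_force: 45.0
t 18.0 holder x,y mm -0.14 -8.0 axis z 66.21 F hx,hy,z 0.1 0.2 -1.7 gap 0.588
```

Now push the plunger into the notch (+y).

```bash

python3 -m jog '[[[0.1,0,0],0,0.7],[[0.1,0,0],0,0.7],[[0.1,0,0],0,0.7],[[0,0,0],0,0.7]]'
python3 hp.py
python3 -m jog '[[[0.08,0,0],0,0.7],[[0.08,0,0],0,0.7],[[0,0,0],0,0.7],[[0,0,0],0,0.7]]'
python3 hp.py
python3 - <<'E'
from h import *
d=shot("scene","pics/s8.png"); e=shot("top","pics/t8.png")
a=cv2.resize(d["color"][165:235,325:395],(400,400),interpolation=2); b=cv2.resize(e["color"][185:255,340:410],(400,400),interpolation=2)
cv2.imwrite("pics/c8.png",np.hstack([a,b]))
E
```

```text
t: 18.4
position: [0.514, -0.3817, 0.0216]
orientation: [[0.357, 0.934, 0.0], [0.934, -0.357, -0.002], [-0.001, 0.001, -1.0]]
force: [-0.3, -4.4, -1.5]
finger_gap: 0.588
grasp_force: 45.0
t 18.4 holder x,y mm 0.05 3.57 axis z 66.59 F hx,hy,z 1.3 -4.3 -1.5 gap 0.588
t: 18.8
position: [0.516, -0.3761, 0.0213]
orientation: [[0.358, 0.934, 0.0], [0.934, -0.358, -0.001], [-0.001, 0.001, -1.0]]
force: [-1.4, -5.3, -0.8]
finger_gap: 0.591
grasp_force: 45.0
t 18.8 holder x,y mm -0.12 9.47 axis z 66.31 F hx,hy,z 0.6 -5.4 -0.8 gap 0.591
```

View pics/c8.png

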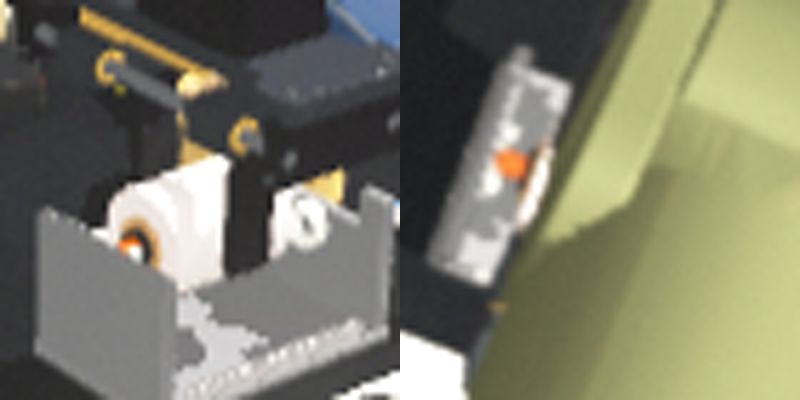

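The plunger is pressed in between the rails (orange stub at crop (512,163)), with about 5.4 N of spring force. I'll push 2 mm further, then lower.

```bash

python3 -m jog '[[[0.05,0,0],0,0.7],[[0,0,0.06],0,0.7],[[0,0,0.08],0,0.7],[[0,0,0.08],0,0.7],[[0,0,0.08],0,0.7],[[0,0,0],0,0.7],[[0,0,0],0,0.7]]'
python3 hp.py
python3 -m jog '[[[0,0,0.08],0,0.7],[[0,0,0.08],0,0.7],[[0,0,0.04],0,0.7],[[0,0,0],0,0.7],[[0,0,0],0,0.7]]'
python3 hp.py
```

```text
t: 19.6
position: [0.5168, -0.3748, 0.0095]
orientation: [[0.359, 0.934, 0.001], [0.934, -0.359, -0.002], [-0.002, 0.001, -1.0]]
force: [-2.0, -5.8, -1.6]
finger_gap: 0.585
grasp_force: 45.0
t 19.6 holder x,y mm 0.16 11.02 axis z 54.51 F hx,hy,z 0.2 -6.1 -1.6 gap 0.585
t: 20.1
position: [0.5168, -0.3748, 0.0017]
orientation: [[0.359, 0.934, 0.001], [0.934, -0.359, -0.002], [-0.002, 0.001, -1.0]]
force: [-1.4, -5.6, -0.1]
finger_gap: 0.583
grasp_force: 45.0
t 20.1 holder x,y mm 0.22 10.98 axis z 46.75 F hx,hy,z 0.7 -5.7 -0.1 gap 0.583
```

Down at the cup's height with no contact. Now ease the pin into the cup (-y).

```bash

python3 -m jog '[[[-0.05,0,0],0,0.7],[[-0.05,0,0],0,0.7],[[-0.04,0,0.01],0,0.7],[[0,0,0],0,0.7]]'
python3 hp.py
python3 -m jog '[[[-0.04,0,0],0,0.7],[[-0.04,0,0],0,0.7],[[-0.04,0,0],0,0.7],[[0,0,0],0,0.7],[[0,0,0],0,0.7]]'
python3 hp.py
```

```text
t: 20.5
position: [0.515, -0.3794, 0.0012]
orientation: [[0.358, 0.934, 0.001], [0.934, -0.358, -0.001], [-0.001, 0.001, -1.0]]
force: [-1.2, -3.7, 0.7]
finger_gap: 0.585
grasp_force: 45.0
t 20.5 holder x,y mm 0.15 6.08 axis z 46.17 F hx,hy,z 0.2 -3.9 0.7 gap 0.585
t: 21.0
position: [0.5132, -0.3827, 0.0005]
orientation: [[0.358, 0.934, 0.0], [0.934, -0.358, 0.0], [0.0, -0.0, -1.0]]
force: [0.5, -4.9, -0.6]
finger_gap: 0.591
grasp_force: 45.0
t 21.0 holder x,y mm -0.37 2.3 axis z 45.51 F hx,hy,z 2.2 -4.4 -0.6 gap 0.591
```

```bash

python3 -m jog '[[[-0.03,0,0],0,0.7],[[-0.03,0,0],0,0.7],[[0,0,0],0,0.7],[[0,0,0],0,0.7]]'
python3 hp.py
python3 -m jog '[[[-0.03,0,0],0,0.7],[[0,0,0],0,0.7],[[0,0,0],0,0.7],[[0,0,0],0,0.7]]'
python3 hp.py
```

```text
t: 21.4
position: [0.5122, -0.385, 0.0005]
orientation: [[0.358, 0.934, -0.0], [0.934, -0.358, 0.0], [0.0, -0.0, -1.0]]
force: [-0.3, -3.6, -1.1]
finger_gap: 0.584
grasp_force: 45.0
t 21.4 holder x,y mm -0.48 -0.21 axis z 45.54 F hx,hy,z 1.0 -3.4 -1.1 gap 0.584
t: 21.8
position: [0.512, -0.3856, 0.0005]
orientation: [[0.357, 0.934, 0.0], [0.934, -0.357, 0.001], [0.001, -0.0, -1.0]]
force: [-0.4, -0.4, -0.7]
finger_gap: 0.583
grasp_force: 45.0
t 21.8 holder x,y mm -0.44 -0.78 axis z 45.54 F hx,hy,z -0.2 -0.5 -0.7 gap 0.583
```

The pin has reached the cup bottom, since the net axial force has dropped to about 0. I'll lower slightly onto the seats and release gently.

```bash

python3 -m jog '[[[0,0,0.03],0,0.7],[[0,0,0.03],0,0.7],[[0,0,0],0,0.7],[[0,0,0],0,0.7]]'
python3 hp.py
python3 -m jog '[[[0,0,0],0,0.3],[[0,0,0],0,0.3],[[0,0,0],0,0.3],[[0,0,0],0,0.3],[[0,0,0],0,0.3]]' 20
python3 hp.py
```

```text
t: 22.2
position: [0.512, -0.3857, -0.0019]
orientation: [[0.357, 0.934, 0.0], [0.934, -0.357, 0.001], [0.001, -0.0, -1.0]]
force: [1.4, 0.8, -0.0]
finger_gap: 0.586
grasp_force: 45.0
t 22.2 holder x,y mm -0.37 -0.9 axis z 43.07 F hx,hy,z 1.0 1.3 -0.0 gap 0.586
t: 22.7
position: [0.5117, -0.3865, -0.0018]
orientation: [[0.358, 0.934, -0.0], [0.934, -0.358, -0.0], [-0.0, -0.0, -1.0]]
force: [0.2, -1.0, 0.1]
finger_gap: 0.701
grasp_force: 0.0
t 22.7 holder x,y mm -0.44 -1.75 axis z 43.25 F hx,hy,z 0.5 -0.9 0.1 gap 0.701
```

```bash

python3 -m jog '[[[0,0,-0.15],0,0.3],[[0,0,-0.3],0,0.3],[[0,0,-0.5],0,0.3],[[0,0,-0.8],0,0.3],[[0,0,-0.9],0,0.3],[[0,0,-0.9],0,0.3],[[0,0,-0.5],0,0.3],[[0,0,0],0,0.3]]'
python3 -m jog '[[[0.5,0,0],0,0.3],[[0.8,0,0],0,0.3],[[0.8,0,0],0,0.3],[[0.8,0,0],0,0.3],[[0.8,0,0],0,0.3],[[0.8,0,0],0,0.3],[[0.5,0,0],0,0.3],[[0,0,0],0,0.3]]'
python3 - <<'E'
from h import *
d=shot("scene","pics/s9.png"); e=shot("top","pics/t9.png")
a=cv2.resize(d["color"][175:265,315:405],(400,400),interpolation=2); b=cv2.resize(e["color"][175:265,335:425],(400,400),interpolation=2)
cv2.imwrite("pics/c9.png",np.hstack([a,b]))
th=np.radians(-20.8); X=np.array([np.cos(th),np.sin(th)]);Y=np.array([-X[1],X[0]])
for n,i,o,k in(("s",d,(315,175),0),("t",e,(335,175),400)):
  q=lambda x,y,z:((proj(i,[*(np.array([.5127,-.385])+X*x+Y*y),z])-o)*400/90+[k,0]).round(0)
  print(n,"pin tip",q(0,-.06,.043),"cup mouth",q(0,-.052,.043),"roll ends",q(0,-.033,.043),q(0,.033,.043),"core end",q(0,.038,.043),"plunger",q(0,.06,.043))
E
```

```text
t: 23.5
position: [0.5142, -0.3877, 0.1658]
orientation: [[0.358, 0.934, 0.007], [0.934, -0.358, -0.005], [-0.003, 0.008, -1.0]]
force: [0.0, 0.0, 0.3]
finger_gap: 0.699
grasp_force: 0.0
t: 24.3
position: [0.5843, -0.1946, 0.16]
orientation: [[0.351, 0.936, 0.0], [0.936, -0.351, 0.002], [0.002, -0.001, -1.0]]
force: [-0.0, -0.7, 0.8]
finger_gap: 0.694
grasp_force: 0.0
s pin tip [285. 128.] cup mouth [275. 132.] roll ends [251. 141.] [165. 173.] core end [159. 176.] plunger [129. 187.]
t pin tip [707. 251.] cup mouth [692. 246.] roll ends [658. 233.] [539. 188.] core end [530. 184.] plunger [491. 169.]
```

View pics/c9.png

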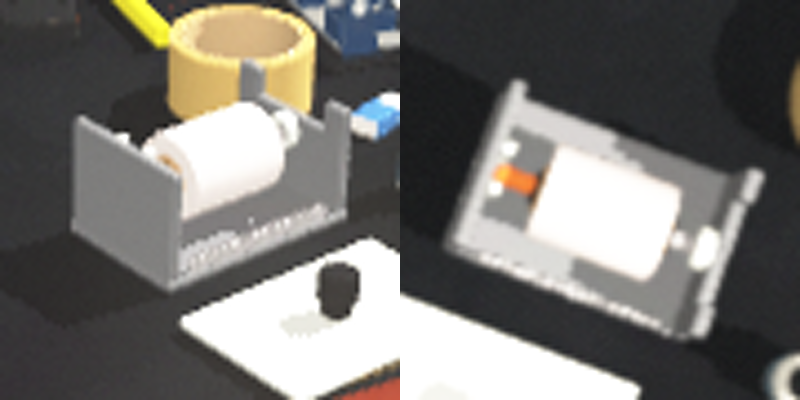

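The roll hangs level between the cheeks. In the top crop the pin enters the cup at (690,243) and the plunger sits between the rails at (500,175), as predicted for a fully seated spindle. The lid is flat on the desk, so I'll hand in.

```bash
python3 -c "
from bench import order; print(order.job_done())"
```

```text
the job is handed in; nothing more can be done
None
```

The job is handed in: the lid stands flat on the desk and the label roll is seated in the dispenser, as the last pictures showed; the hand-in returned no verdict.

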